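Feel for the clear socket and seat a ceramic-tipped weld locating pin

ROBOT

A 6-joint arm with a two-finger parallel gripper is mounted at the origin on the work surface. World frame = base frame: x ahead of the robot, y to its left, z up, the work surface at z = 0. Lengths are in mm, angles in rad, forces in N, time in s.
With the tool pointing down it reaches from about 400 to 925 mm from the base axis. Payload 12.5 kg.
Tool frame: the origin (TCP) lies at the very end of the fingers, on their centre line; the grasp point (between the pads) lies 19 mm behind it; x points along the fingers, y is the direction in which the jaws open and shut, and the axes are right-handed (so a half turn about x gives the same grasp; the last joint's range is limited). The gripper opens to 95 mm and grips with 3 to 60 N. Pads are 20 mm wide; open, the fingers measure 119 mm over their backs; the gripper's body (75 mm by 180 mm) begins 59 mm behind the grasp point.
Start: joints at [-1.451, 0.491, 1.559, -0, 1.092, -0.106], TCP at [139.951, -609.147, 214.661] pointing down, gripper open.
Joint ranges: [-3.1, 3.1], [-0.84, 2.19], [0.05, 2.79], [-1.13, 4.28], [0.06, 2.93], [-2.69, 2.69]. Speed limits (rad/s): [2.22, 2.22, 2.79, 3.14, 3.14, 3.14].

INTERFACE

Orientations are given as [roll, pitch, yaw] about the fixed x, y, z axes, in that order (R = Rz(yaw) Ry(pitch) Rx(roll)).
In Python, from cell import * gives the robot as it stands.
- The arm moves only by the tool step_arm, never from a script. Its argument "steps" is a list of rows, each a list of 4 numbers: the shift along the tool's x, y, z in units of 50 mm (1.0 is 50 mm), then the turn about the tool's x in units of 8 degrees (1.0 is 8 degrees). A call has 1 to 20 rows; each row shifts and turns the commanded pose from where the row before left it, along the tool's axes as they then stand; what a row does not reach is not made up. A row lasts 1/8 s, in which the tool goes at most 62.5 mm and 10.7 degrees, less where a joint would pass 70% of its speed; a pose out of reach is approached as far as the arm can. A call is refused whole if a number of a shift passes 1 or a number of a turn 1, either way. A call with a gripper value outside its range is refused whole. "jaw" is the closure, from 0 (fully open) to 1 (shut), set as the call begins (left out, the last holds). The fingers move at their own pace and stop on an object; the grip force is fixed at half the most. Time passes only in rows, so rows that do not move let the fingers close. It gives the time, the measured TCP pose, the force and the opening at its end, in the units of the state.
- state(): the state, without advancing time (a new reading comes with each control period).
- read_camera(name): name is "scene" or "top" or "wrist"; returns the picture (384x512x3 uint8, red, green, blue); there is no depth.
- camera_info(name): a dict with "mtx" (3x3 intrinsics, pixels), "eye" and "attitude" of the camera in the world; the wrist camera has in their place "hand_eye" (4x4, takes a point from camera to tool coordinates, whose origin is the TCP and whose axes are the tool frame's). Camera axes: x right, y down, z forward; pixel columns grow to the right and rows downward; lengths in mm; the calibration is good to about 2 mm. A picture is of the moment at which its call begins: read the wrist's pose just before it. camera_info takes no time and is no camera call.
- job_done(): hands the job in, once; it reports no verdict.
The state is a dict: "t": time; "joints": joint angles; "qvel": joint speeds; "tau": joint torques, N m; "eef_pos": TCP position; "tcp_rot": TCP orientation; "ft_force": force on the tool from outside, world axes, zero at the start; "moment": the same for the moment, N m; "opening": opening from 0.0 (shut) to 1.0 (fully open).
Only numpy, scipy, OpenCV 4.12 (cv2) and the standard library are available. Lean on these libraries where they do the work, as an engineer would, in place of code of your own. Each camera call takes 0.05 s, during which the arm holds its last target.

TASK

Fit the new locating pin (brass head, white ceramic shaft) into the welding fixture block: two of its three sockets still have the stub of a snapped pin deep inside, so feel each socket gently with the pin until you find the clear one. There, press it down until its flange sits firmly on the block, and only then let go. The ceramic is brittle, so never push hard on it or squeeze it, and leave everything else where it is.

Things in the scene. Friction and masses are not known exactly. Their poses are not given: they have to be found in the camera images.
- pin: New pin, 94 mm long, 150 g. Origin: centre of the flange's underside; z towards its head. Steel flange 34 mm diameter (z 0 to 6 mm); brass cylinder head to grip, 24 mm diameter (z 6 to 42); white ceramic shaft 14 mm diameter (z 0 to -52), foot narrowed to 10 mm over the last 3 mm. Starts upright in one of the stand's three holes, flange resting on the stand's top.
- pin_tip: The brittle white ceramic shaft, rigidly part of the pin (same origin and axes as the pin, shaft at z 0 to -52 mm). It bears light touches (some 5 to 10 N); more than 30 N from anything breaks it.
- fixture: Grey steel block fixed to the table, 70 (x) by 240 (y) by 72 mm high, a yellow stripe beside each socket. Origin: centre of its underside. Three vertical round sockets in its top face, in a row along its y axis, 75 mm apart: bore 16 mm with a 1.5 mm chamfer. One, a different one each time, is clear (59 mm deep): the pin goes in until its flange rests on the block.
- socket_left (a point): Centre of the mouth of the socket at +75 mm along the block's y, level with its top face (72 mm above the table); a fully seated pin's origin lies here. The two sockets that are not clear hold a dark stub, its top 21 to 40 mm below the mouth, that gives up to 6 mm like a spring (3 N per mm) and then stops dead: the flange stays at least 6 mm proud. Stubs cannot be removed.
- socket_middle (a point): The same for the middle socket.
- socket_right (a point): The same for the socket at -75 mm along the block's y axis.
- stand: Wooden pin stand fixed to the table, 230 (x) by 70 (y) by 62 mm high; origin: centre of its underside. Three holes 20 mm in diameter and 57 mm deep in a row along its x axis, 75 mm apart; the new pin and two old pins stand in them, in any order, flanges on its top face.
- old_pin_black: bystander: old pin with the same shape as the new one, black head, steel shaft; stands in the stand. Origin as for the new pin.
- old_pin_blue: bystander: old pin with the same shape as the new one, blue head, steel shaft; stands in the stand. Origin as for the new pin.
- hammer: bystander: hammer lying on the table to the right of the block.
- wrench: bystander: wrench lying on the table at the near right.
- pipe: bystander: rusty pipe offcut standing on end, 90 mm diameter, 90 mm high; origin: centre of its underside.
- collar: bystander: dark steel collar lying flat, 110 mm diameter, 18 mm high; origin: centre of its underside.
- disc: bystander: tan grinding disc lying flat, 115 mm diameter, 4 mm thick; origin: centre of its underside.
- bolt: bystander: steel bolt standing on its head between the stand and the block, 18 mm diameter, 42 mm high; origin: centre of its underside.
Things that resemble listed ones, but are neither listed nor needed, are in the scene too. There is more than one size of the pin; the one meant has the size given above.

How it is judged (in metres and radians):
On the way, in this order (a step that is already met when the one before it is completed fails the run):
1. the new pin is lifted out of the stand, held by the fingers (z of pin in the frame of stand above 0.12 m and contact force between the fingers and pin above 1 N), for 0.1 s.
2. the pin is fully home in a socket and, still held by the fingers, is pressed onto the block with more than 3 N (((horizontal distance between pin and socket_left below 0.003 m and z of pin in the frame of socket_left between -0.003 and 0.003 m) or (horizontal distance between pin and socket_middle below 0.003 m and z of pin in the frame of socket_middle between -0.003 and 0.003 m) or (horizontal distance between pin and socket_right below 0.003 m and z of pin in the frame of socket_right between -0.003 and 0.003 m)) and angle between pin's own z axis and vertical below 0.06 rad and contact force between the fingers and pin above 1 N and contact force between pin and fixture above 3 N), for 0.2 s.
At the end, for the whole second after the job is handed in: The pin stands released and at rest, fully home in the clear socket: its origin (underside of the flange) within 3 mm of the centre of the socket's mouth, both sideways and in height, and within 0.06 rad of upright (((horizontal distance between pin and socket_left below 0.003 m and z of pin in the frame of socket_left between -0.003 and 0.003 m) or (horizontal distance between pin and socket_middle below 0.003 m and z of pin in the frame of socket_middle between -0.003 and 0.003 m) or (horizontal distance between pin and socket_right below 0.003 m and z of pin in the frame of socket_right between -0.003 and 0.003 m)) and angle between pin's own z axis and vertical below 0.06 rad and linear speed of pin below 0.01 m/s and contact force between the fingers and pin below 0.1 N); the robot touches nothing.
It fails at once if the ceramic shaft is pushed or squeezed with more than 30 N (contact force between pin_tip and anything else above 30 N).
It fails at once if a bystander or an old pin is moved by more than 20 mm (distance of any of hammer, wrench, pipe, collar, disc, bolt, old_pin_black, old_pin_blue from where it was at the start of the episode above 0.02 m).
It also fails if it takes over 64 s, if anything falls off the work surface, if the arm or the gripper's body presses on something with over 40 N, if the wrist force passes 120 N, or if a joint passes its speed limit or range.

## Working session

There is one attempt and no reset: what is moved stays moved. The work goes in short steps, Python scripts to look and compute and a tool call to move; the robot and the scene stay as the last step left them, time stands still between calls to the robot, and variables do not carry over. Pictures are saved under pics/ and viewed, and the job is handed in when it is done.

Besides the shell and the picture viewer there is one more tool, called after ">>>" as name(argument=value, ...), one argument or row to a line, values as JSON. step_arm: Moves the arm, as the interface text tells. Its arguments: {"type":"object","properties":{"steps":{"type":"array","items":{"type":"array","items":{"type":"number"}}},"jaw":{"type":"number"}},"required":["steps"]}

```bash
mkdir -p pics; ls
python3 - <<'E'
from cell import *
import cv2
print(state())
for n in ["scene","top","wrist"]:
    im=read_camera(n); cv2.imwrite(f"pics/{n}0.png",im[:,:,::-1]); print(n,camera_info(n))
E
```

```text
pics
{'t': 0.0, 'joints': array([-1.45060252e+00,  4.91570254e-01,  1.55945963e+00, -2.97262036e-05,
        1.09169956e+00, -1.05623664e-01]), 'qvel': array([-3.09539530e-05, -1.45956308e-04,  9.17032604e-04, -1.32003072e-04,
       -1.11183411e-03, -4.73308433e-04]), 'tau': array([-6.88148521e-04, -6.12652016e+01, -2.58184129e+01,  6.91295508e-02,
        4.83474950e-02, -8.56953011e-05]), 'eef_pos': array([ 139.91008007, -608.88281655,  214.05160024]), 'tcp_rot': array([-1.6532327 ,  1.56965923,  1.71419114]), 'ft_force': array([ 1.39070629, -0.64588781,  0.00589602]), 'moment': array([-0.01392557,  0.00028743, -0.02716051]), 'opening': 0.9966501196184923}
scene {'mtx': array([[427.14540035,   0.        , 255.60437878],
       [  0.        , 427.14540035, 191.20463641],
       [  0.        ,   0.        ,   1.        ]]), 'eye': array([1125.46373516, -201.58575911, 1151.60311252]), 'attitude': array([-2.62759515,  0.01442447,  1.16812584])}
top {'mtx': array([[454.21641214,   0.        , 251.99519853],
       [  0.        , 454.21641214, 193.07781432],
       [  0.        ,   0.        ,   1.        ]]), 'eye': array([ 320.9814035 ,   37.78120044, 1577.14501567]), 'attitude': array([-2.99453570e+00, -4.04502104e-04, -1.54464451e+00])}
wrist {'mtx': array([[271.01520962,   0.        , 252.44275809],
       [  0.        , 271.01520962, 189.58509803],
       [  0.        ,   0.        ,   1.        ]]), 'hand_eye': array([[ 2.63833737e-04, -2.86527853e-01,  9.58071876e-01,
        -1.69684374e+02],
       [ 9.99999636e-01, -7.02238497e-04, -4.85396286e-04,
         7.13925111e-01],
       [ 8.11874510e-04,  9.58071655e-01,  2.86527564e-01,
        -8.11223642e+01],
       [ 0.00000000e+00,  0.00000000e+00,  0.00000000e+00,
         1.00000000e+00]])}
```

View pics/scene0.png

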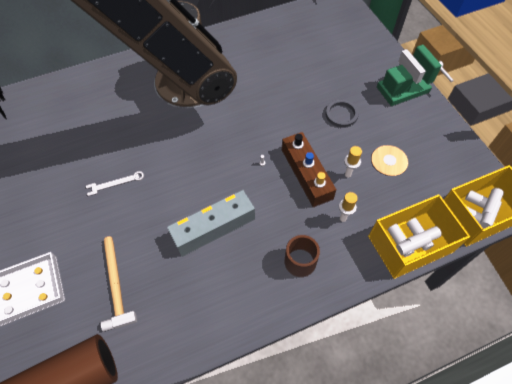

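View pics/top0.png

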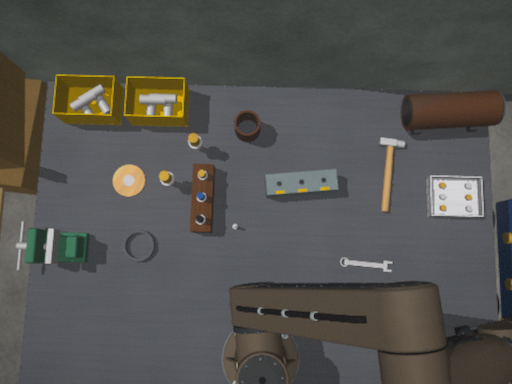

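View pics/wrist0.png

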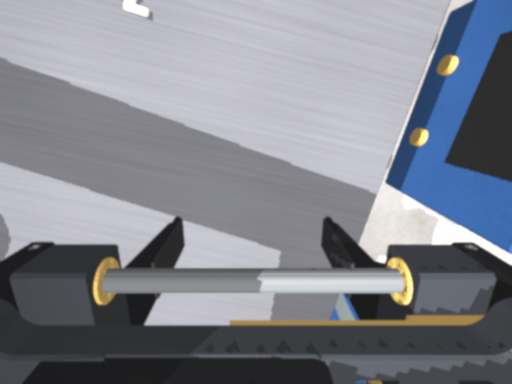

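The scene view shows a brass head in the stand at about (320,180), and two larger brass pins loose on the table at (353,157) and (348,204). I'll confirm with enlarged crops and measure.

```bash
cat > h.py <<'E'
from cell import *
import cv2, numpy as np
from scipy.spatial.transform import Rotation as Ro
def cam(n,st=None):
    c=camera_info(n)
    if n=="wrist":
        T=np.eye(4);T[:3,:3]=Ro.from_euler('xyz',st['tcp_rot']).as_matrix();T[:3,3]=st['eef_pos']
        M=T@np.array(c['hand_eye']); return c['mtx'],M[:3,:3],M[:3,3]
    return c['mtx'],Ro.from_euler('xyz',c['attitude']).as_matrix(),np.array(c['eye'])
def onplane(C,uv,z):
    K,R,e=C; d=R@np.linalg.solve(K,[uv[0],uv[1],1.]); return e+d*(z-e[2])/d[2]
def proj(C,p):
    K,R,e=C; q=K@(R.T@(np.array(p,float)-e)); return q[:2]/q[2]
E
python3 - <<'E'
from h import *
s=cv2.imread('pics/scene0.png');t=cv2.imread('pics/top0.png')
a=cv2.resize(s[120:250,240:400],None,fx=4,fy=4,interpolation=cv2.INTER_CUBIC)[:520,:640]
b=cv2.resize(t[120:245,150:350],None,fx=4,fy=4,interpolation=cv2.INTER_CUBIC)
cv2.imwrite('pics/sc.png',a);cv2.imwrite('pics/tc.png',b)
cv2.imwrite('pics/sf.png',cv2.resize(s[185:255,155:265],None,fx=6,fy=6,interpolation=cv2.INTER_CUBIC))
C=cam('top');S=cam('scene')
for n,uv in dict(brass=(202,174.5),blue=(201,197),black=(200,219)).items(): print(n,onplane(C,uv,104))
for uv in [(279,183),(301,182),(323,181)]: print(onplane(C,uv,72))
for n,im,c in(('s',s,S),('t',t,C)):
    h=cv2.cvtColor(im,cv2.COLOR_BGR2HSV); m=cv2.inRange(h,(15,130,120),(35,255,255))
    _,_,st,ce=cv2.connectedComponentsWithStats(m)
    for q,w in zip(st,ce):
        if 15<q[4]<400: print(n,q,w,onplane(c,w,104)[:2],onplane(c,w,72)[:2])
E
```

```text
brass [596.73800559 209.36338624 104.        ]
blue [521.77951979 209.46908703 104.        ]
black [449.53968003 209.6431683  104.        ]
[580.48084749 -46.83416649  72.        ]
[ 585.8298502  -120.71880137   72.        ]
[ 591.18256843 -194.65475798   72.        ]
s [505 123   7   9  32] [509.3125  126.40625] [675.48676587 814.23257947] [661.74180573 845.26168433]
s [350 146  12  18 128] [355.5625    153.0078125] [574.02148114 337.90747108] [557.17717062 354.38678768]
s [317 172   9  12  75] [320.96       176.50666667] [605.59669417 206.97993733] [589.71687755 219.45995207]
s [345 192  12  18 127] [350.7480315  198.66929134] [702.82613874 249.4406558 ] [689.91628488 263.21767222]
s [225 195  10   6  31] [229.83870968 197.5483871 ] [565.26339172 -57.71314379] [548.15155731 -53.31842251]
s [202 206  10   7  35] [206.57142857 208.91428571] [ 572.88947821 -129.62291972] [ 556.01058962 -127.42474865]
s [178 218  10   7  31] [182.29032258 220.83870968] [ 580.8075131  -202.63587591] [ 564.17048816 -202.66795269]
s [ 35 268   7   6  32] [ 38.15625 270.375  ] [ 567.06314366 -587.54709354]
[... 622 characters left out ...]
 582.85955239 -580.40402853] [ 588.54813069 -593.83239241]
t [320 187   9   4  28] [324.21428571 188.32142857] [ 561.13448326 -193.77892181] [ 566.35114453 -198.80892485]
t [298 189   9   4  27] [302.11111111 190.11111111] [ 553.2841961  -121.27397785] [ 558.3303316  -124.72901157]
t [276 191   9   3  26] [279.84615385 191.96153846] [545.22801162 -48.3295702 ] [550.0991488  -50.20008847]
t [466 195   5   5  20] [467.95 196.9 ] [ 545.02051538 -664.49368   ] [ 549.88714528 -679.74865893]
t [440 206   6   4  20] [442.5 207.5] [ 507.86059571 -579.92101627] [ 511.92002916 -593.33888805]
t [509 233   3  10  27] [510.03703704 237.66666667] [ 415.34250538 -794.72728473] [ 417.39223927 -812.81122843]
```

View pics/sc.png

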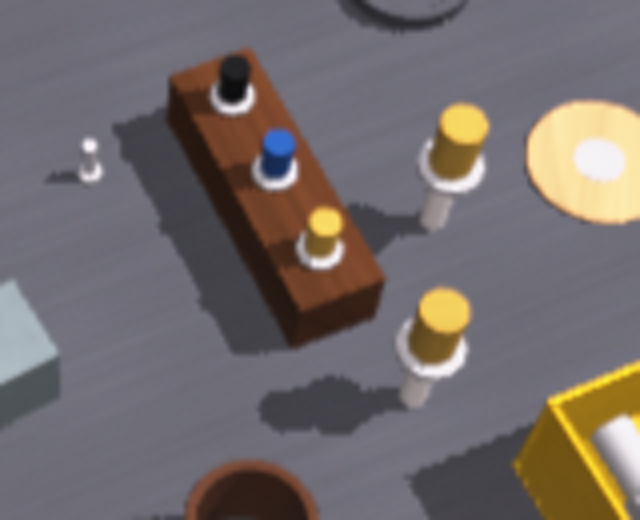

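View pics/tc.png

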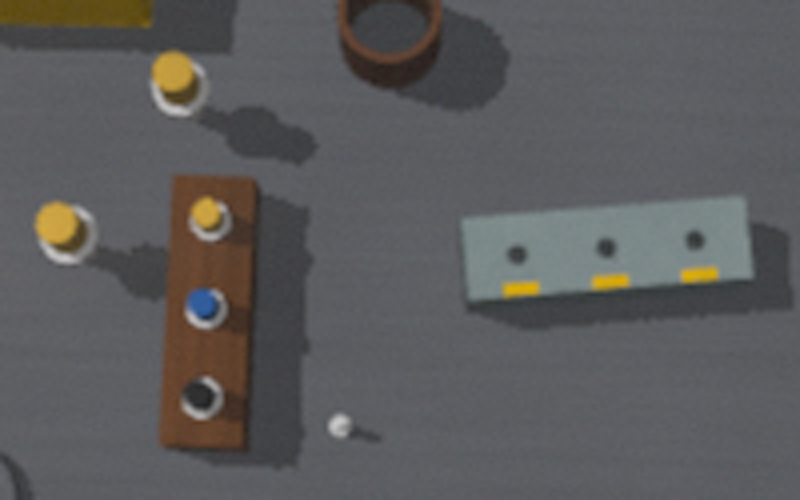

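View pics/sf.png

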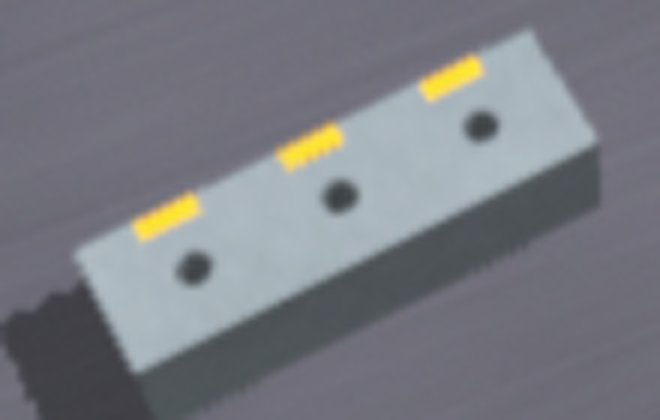

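Candidates for the new pin are the stand brass head at top px (202,174) and the two loose brass pins at (193,138) and (164,175). The crop shows the loose ones are clearly larger and standing on the table, so the one in the stand is meant. It has the same size as the blue and black old pins. Next I'll work out the tool axes.

```bash
cat >> h.py <<'E'
def plan(target,yawy=None):
    "world delta -> tool units; yawy: wanted angle of tool y axis (rad, mod pi)"
    s=state(); R=Ro.from_euler('xyz',s['tcp_rot']).as_matrix()
    d=R.T@(np.array(target,float)-s['eef_pos'])/50
    a=np.arctan2(R[1,1],R[0,1])
    print('t',s['t'],'pos',s['eef_pos'].round(2),'yang',a.round(4),'F',s['ft_force'].round(2),'op',round(s['opening'],4),'tilt',np.arccos(-R[2,0]).round(4),'q6',s['joints'][5].round(3))
    print('R',R.round(4).tolist()); print('units total',d.round(3))
    if yawy is not None:
        e=(yawy-a+np.pi/2)%np.pi-np.pi/2; print('turn about tool x units (neg z world):',(-np.degrees(e)/8).round(3))
E
python3 - <<'E'
from h import *
plan([560,-300,215],np.pi/2); plan([540,200,215])
E
```

```text
t 0.15 pos [ 139.91 -608.97  214.22] yang -1.345 F [-0.48 -0.13 -0.36] op 1.003 tilt 0.0007 q6 -0.106
R [[-0.0001, 0.2239, -0.9746], [0.0007, -0.9746, -0.2239], [-1.0, -0.0007, -0.0001]]
units total [-0.012 -4.142 -9.572]
turn about tool x units (neg z world): 1.617
t 0.15 pos [ 139.91 -608.97  214.22] yang -1.345 F [-0.48 -0.13 -0.36] op 1.003 tilt 0.0007 q6 -0.106
R [[-0.0001, 0.2239, -0.9746], [0.0007, -0.9746, -0.2239], [-1.0, -0.0007, -0.0001]]
units total [-4.0000e-03 -1.3978e+01 -1.1421e+01]
```

>>> step_arm(
  steps=[
    [0,0,0,0.81],
    [0,0,0,0.807],
    [0,-0.6,-0.84,0],
    [0,-0.6,-0.84,0],
    [0,-0.6,-0.84,0],
    [0,-0.6,-0.84,0],
    [0,-0.6,-0.84,0],
    [0,-0.6,-0.84,0],
    [0,-0.6,-0.84,0],
    [0,-0.6,-0.84,0],
    [0,-0.6,-0.84,0],
    [0,-0.6,-0.84,0],
    [0,0,0,0],
  ],
)

```text
t: 1.78
eef_pos: [562.0, -306.8, 214.0]
tcp_rot: [-1.148, 1.57, 1.998]
ft_force: [-0.4, -0.0, -0.5]
opening: 1.001
```

Run:
```python
from h import *
plan([550,205,210],np.pi/2)
```

```text
t 1.775 pos [ 562.01 -306.81  214.05] yang -1.567 F [-0.44 -0.02 -0.49] op 1.0014 tilt 0.0005 q6 0.964
R [[-0.0002, 0.0038, -1.0], [0.0004, -1.0, -0.0038], [-1.0, -0.0004, 0.0002]]
units total [  0.085 -10.237   0.202]
turn about tool x units (neg z world): 0.027
```

>>> step_arm(
  steps=[
    [0,-0.93,-0.1,0],
    [0,-0.93,-0.1,0],
    [0,-0.93,-0.1,0],
    [0,-0.93,-0.1,0],
    [0,0,0,0],
    [0,0,0,0],
  ],
)

```text
t: 2.52
eef_pos: [579.7, -123.9, 214.6]
tcp_rot: [1.186, 1.57, -1.956]
ft_force: [-1.0, 0.1, 0.2]
opening: 1.0
```

Run:
```python
from h import *
s=state();im=read_camera('wrist');np.save('pics/w1.npy',np.r_[s['eef_pos'],s['tcp_rot']]);cv2.imwrite('pics/w1.png',im[:,:,::-1])
```

```text
(no output)
```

View pics/w1.png

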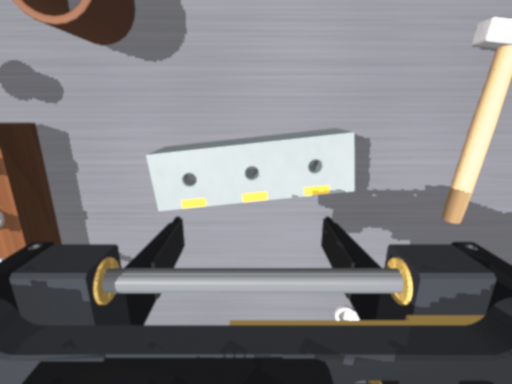

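The wrist view shows all three sockets at about (189,179), (251,173) and (315,166). I'll measure their centres by mask in all three cameras.

```bash
cat >> h.py <<'E'
def loadw(n):
    p=np.load(f'pics/{n}.npy');return cam('wrist',dict(eef_pos=p[:3],tcp_rot=p[3:])),cv2.imread(f'pics/{n}.png')
def darkc(im,uv,r):
    u,v=map(int,uv);g=cv2.cvtColor(im,cv2.COLOR_BGR2GRAY).astype(float)[v-r:v+r+1,u-r:u+r+1]
    bg=np.percentile(g,75);w=np.clip((bg-g)/(bg-g.min()),0,1);w[w<.25]=0
    yy,xx=np.mgrid[-r:r+1,-r:r+1];return np.array([u+(w*xx).sum()/w.sum(),v+(w*yy).sum()/w.sum()])
E
python3 - <<'E'
from h import *
W,w=loadw('w1');T=cam('top');S=cam('scene');t=cv2.imread('pics/top0.png');s=cv2.imread('pics/scene0.png')
def rep(n,C,im,uvs,r):
    P=np.array([onplane(C,darkc(im,u,r),72)[:2] for u in uvs]);d=P[0]-P[2]
    print(n,P.round(2).tolist(),'mean',P.mean(0).round(2),'sp',np.linalg.norm(d).round(1),'dir',np.arctan2(d[1],d[0]).round(4))
rep('w',W,w,[(189,179),(251,173),(315,166)],10)
rep('t',T,t,[(279,183),(301,182),(323,181)],5)
rep('s',S,s,[(235,206),(212,218),(187,230)],6)
# stripes in wrist
E
```

```text
w [[580.47, -48.88], [588.51, -123.27], [596.7, -197.16]] mean [ 588.56 -123.11] sp 149.2 dir 1.6798
t [[579.91, -46.34], [587.43, -121.03], [595.97, -195.44]] mean [ 587.77 -120.94] sp 150.0 dir 1.678
s [[578.15, -50.09], [586.28, -124.46], [594.26, -198.86]] mean [ 586.23 -124.47] sp 149.6 dir 1.6786
```

>>> step_arm(
  steps=[
    [0,-0.95,-0.05,0],
    [0,-0.95,-0.05,0],
    [0,-0.95,-0.05,0],
    [0,-0.95,-0.05,0],
    [0,-0.95,-0.05,0],
    [0,-0.95,-0.05,0],
    [0,-0.95,-0.05,0],
    [0,0,0,0],
    [0,0,0,0],
  ],
)

```text
t: 3.7
eef_pos: [597.7, 208.0, 214.3]
tcp_rot: [0.873, 1.57, -2.27]
ft_force: [0.5, -1.1, -0.5]
opening: 0.996
```

Run:
```python
from h import *
s=state();im=read_camera('wrist');np.save('pics/w2.npy',np.r_[s['eef_pos'],s['tcp_rot']]);cv2.imwrite('pics/w2.png',im[:,:,::-1])
```

```text
(no output)
```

View pics/w2.png

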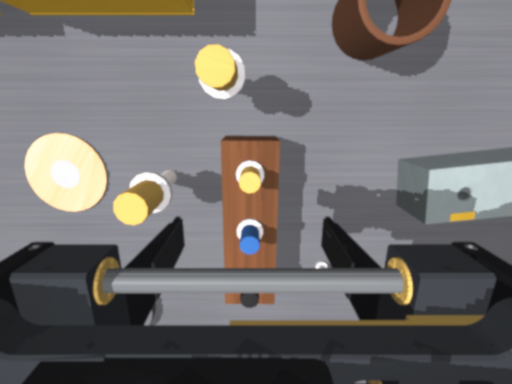

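Run:
```python
from h import *
W,w=loadw('w2');T=cam('top');S=cam('scene');t=cv2.imread('pics/top0.png');s=cv2.imread('pics/scene0.png')
crop=lambda im,u,v,r,k:cv2.resize(im[v-r:v+r,u-r:u+r],None,fx=k,fy=k,interpolation=cv2.INTER_CUBIC)
cv2.imwrite('pics/crops.png',np.hstack([crop(w,250,178,20,6),crop(t,202,175,10,12),crop(s,320,182,12,10)]))
for p in [(598,209),(600,207),(598,212)]:
  print(p,[proj(C,(*p,z)).round(1).tolist() for C in (W,T,S) for z in (104,68)])
for n,C,im,b in(('w',W,w,(225,150,275,200)),('t',T,t,(190,163,214,187)),('s',S,s,(305,165,336,196))):
    h=cv2.cvtColor(im,cv2.COLOR_BGR2HSV); u0,v0,u1,v1=b
    m=cv2.inRange(h,(15,110,90),(35,255,255))[v0:v1,u0:u1]; fl=cv2.inRange(h,(0,0,150),(180,70,255))[v0:v1,u0:u1]
    ys,xs=np.nonzero(m);print(n,'brass u',xs.min()+u0,xs.max()+u0,'v',ys.min()+v0,ys.max()+v0, 'bright',end=' ')
    hb=cv2.inRange(h,(15,110,190),(35,255,255))[v0:v1,u0:u1];ys,xs=np.nonzero(hb);c=(xs.mean()+u0,ys.mean()+v0);print(np.round(c,1),len(xs),onplane(C,c,104)[:2].round(1),end=' ')
    ys,xs=np.nonzero(fl);print('flange u',xs.min()+u0,xs.max()+u0,'v',ys.min()+v0,ys.max()+v0)
```

```text
(598, 209) [[251.0, 187.1], [251.1, 178.7], [202.1, 174.1], [203.3, 176.1], [320.4, 174.2], [318.9, 180.6]]
(600, 207) [[252.8, 185.3], [252.8, 177.1], [202.8, 173.5], [203.9, 175.6], [320.1, 175.0], [318.6, 181.4]]
(598, 212) [[248.2, 187.1], [248.6, 178.7], [201.2, 174.1], [202.4, 176.1], [321.3, 173.8], [319.8, 180.3]]
w brass u 238 261 v 167 193 bright [249.3 182.3] 394 [603.3 210.8] flange u 235 263 v 160 181
t brass u 197 204 v 169 176 bright [201.1 172.7] 24 [602.8 212.5] flange u 198 205 v 171 179
s brass u 317 325 v 172 183 bright [321.2 175. ] 47 [601.4 209.8] flange u 305 325 v 165 186
```

View pics/crops.png

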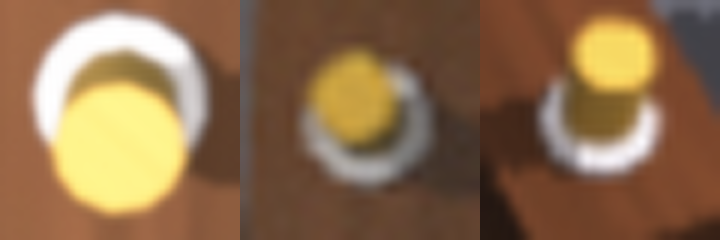

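>>> step_arm(
  steps=[
    [0,-0.055,-0.105,0],
    [0.5,0,0,0],
    [0.5,0,0,0],
    [0.5,0,0,0],
    [0.5,0,0,0],
    [0.4,0,0,0],
    [0.3,0,0,0],
    [0,0,0,0],
    [0,0,0,0],
  ],
)

```text
t: 4.88
eef_pos: [603.2, 212.0, 80.3]
tcp_rot: [-3.01, 1.57, 0.131]
ft_force: [-0.6, -0.6, 0.7]
opening: 1.001
```

Run:
```python
from h import *
s=state();im=read_camera('wrist');np.save('pics/w3.npy',np.r_[s['eef_pos'],s['tcp_rot']]);cv2.imwrite('pics/w3.png',im[:,:,::-1])
plan([603,210.7,73],np.pi/2)
```

```text
t 4.925 pos [603.17 212.09  80.46] yang -1.5709 F [0.75 0.24 0.3 ] op 1.0013 tilt 0.0013 q6 1.806
R [[0.0013, -0.0001, -1.0], [0.0002, -1.0, 0.0001], [-1.0, -0.0002, -0.0013]]
units total [0.149 0.028 0.004]
turn about tool x units (neg z world): -0.0
```

View pics/w3.png

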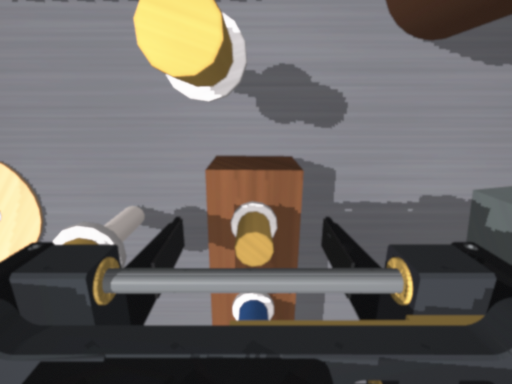

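Run:
```python
from h import *
W,w=loadw('w3')
h=cv2.cvtColor(w,cv2.COLOR_BGR2HSV)[225:275,225:285]
m=cv2.inRange(h,(15,110,140),(35,255,255));ys,xs=np.nonzero(m);print(xs.min()+225,xs.max()+225,ys.min()+225,ys.max()+225)
cv2.imwrite('pics/c3.png',cv2.resize(w[190:290,205:305],None,fx=5,fy=5,interpolation=cv2.INTER_CUBIC))
for x in (601,603,605):
  print([proj(W,(x,y,z)).round(1).tolist() for y in (210.7,) for z in(104,68)], proj(W,(x+12,210.7,104))[1],proj(W,(x-12,210.7,104))[1])
```

```text
235 273 231 266
[[253.5, 252.6], [253.4, 227.6]] 234.52970089492987 269.9616805005465
[[253.5, 249.7], [253.4, 225.1]] 231.43981788392188 267.12034722516114
[[253.5, 246.7], [253.4, 222.5]] 228.32776408961965 264.2594680645166
```

View pics/c3.png

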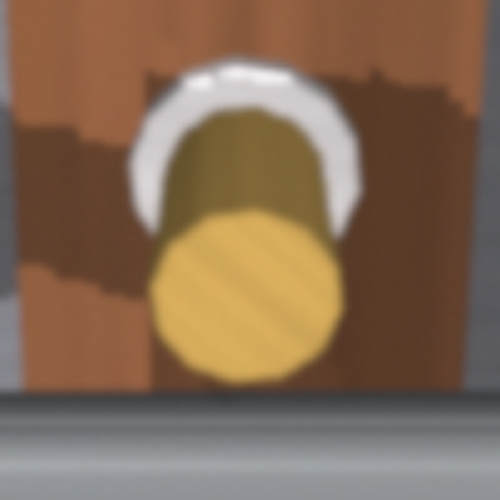

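>>> step_arm(
  steps=[
    [0.15,0.03,0,0],
    [0,0,0,0],
  ],
)

```text
t: 5.18
eef_pos: [602.4, 210.4, 71.7]
tcp_rot: [0.418, 1.57, -2.724]
ft_force: [-0.3, 0.6, 0.4]
opening: 0.998
```

>>> step_arm(
  steps=[
    [0,0,0,0],
    [0,0,0,0],
    [0,0,0,0],
    [0,0,0,0],
    [0,0,0,0],
    [0,0,0,0],
    [0,0,0,0],
    [0,0,0,0],
  ],
  jaw=1,
)

```text
t: 6.18
eef_pos: [602.7, 210.6, 72.1]
tcp_rot: [2.328, 1.571, -0.813]
ft_force: [0.1, -0.4, 0.5]
opening: 0.248
```

Run:
```python
from h import *
plan([603,210.7,230],np.pi/2)
```

```text
t 6.175 pos [602.71 210.61  72.1 ] yang -1.5708 F [ 0.09 -0.44  0.51] op 0.248 tilt 0.0001 q6 1.804
R [[0.0, -0.0, -1.0], [-0.0, -1.0, 0.0], [-1.0, 0.0, -0.0]]
units total [-3.158e+00 -2.000e-03 -6.000e-03]
turn about tool x units (neg z world): -0.0
```

>>> step_arm(
  steps=[
    [-0.2,0,0,0],
    [-0.3,0,0,0],
    [-0.4,0,0,0],
    [-0.4,0,0,0],
    [-0.4,0,0,0],
    [-0.4,0,0,0],
    [-0.4,0,0,0],
    [-0.3,0,0,0],
    [0,0,0,0],
    [0,0,0,0],
  ],
)

```text
t: 7.42
eef_pos: [602.4, 210.5, 211.5]
tcp_rot: [0.323, 1.57, -2.818]
ft_force: [-0.1, -0.2, -1.8]
opening: 0.246
```

Run:
```python
from h import *
s=state();im=read_camera('wrist');np.save('pics/w4.npy',np.r_[s['eef_pos'],s['tcp_rot']]);cv2.imwrite('pics/w4.png',im[:,:,::-1])
im=read_camera('scene');cv2.imwrite('pics/s4.png',im[:,:,::-1])
plan([587.5,-122.5,210],np.pi/2)
```

```text
t 7.525 pos [602.37 210.53 211.25] yang -1.5708 F [-0.18  0.57 -1.83] op 0.2488 tilt 0.0015 q6 1.804
R [[-0.0014, 0.0, -1.0], [-0.0004, -1.0, -0.0], [-1.0, 0.0004, 0.0014]]
units total [0.028 6.661 0.298]
turn about tool x units (neg z world): 0.0
```

View pics/w4.png

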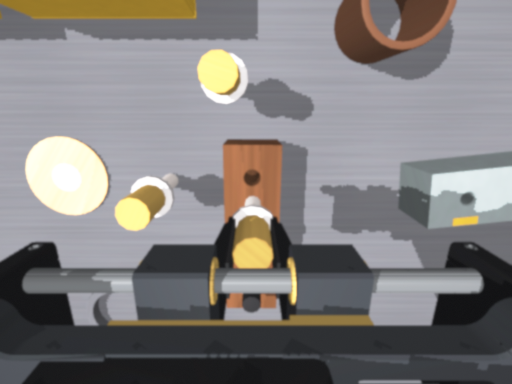

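View pics/s4.png

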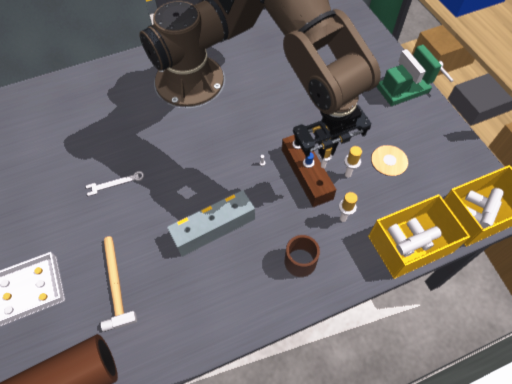

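Pin is held and clear of the stand. I'll measure the pin's foot and flange in the wrist frame to calibrate the pin-to-camera offset.

Run:
```python
from h import *
W,w=loadw('w4')
cv2.imwrite('pics/c4.png',cv2.resize(w[185:275,210:300],None,fx=6,fy=6,interpolation=cv2.INTER_CUBIC))
p=np.load('pics/w4.npy');R=Ro.from_euler('xyz',p[3:]).as_matrix()
f=lambda x,y,z:proj(W,p[:3]+R@[x,y,z]).round(1)
print('foot c',f(62,0,0),'foot edges far',f(62,0,-5),'sides',f(62,5,0),f(62,-5,0),'far shaft z3',f(59,0,-7))
print('flange low c',f(10,0,0),'far edge',f(10,0,-17),'top far',f(4,0,-17),'sides',f(4,17,0),f(4,-17,0), 'headtop c',f(-32,0,0),f(-32,0,-12),f(-32,12,0),f(-32,-12,0))
```

```text
foot c [251.8 202.3] foot edges far [251.8 197. ] sides [257.3 202.3] [246.3 202.3] far shaft z3 [251.8 195.9]
flange low c [251.6 226.2] far edge [251.5 203.9] top far [251.5 206.9] sides [275.8 229.7] [227.3 229.7] headtop c [251.3 256.7] [251.3 237.7] [272.3 256.7] [230.4 256.7]
```

View pics/c4.png

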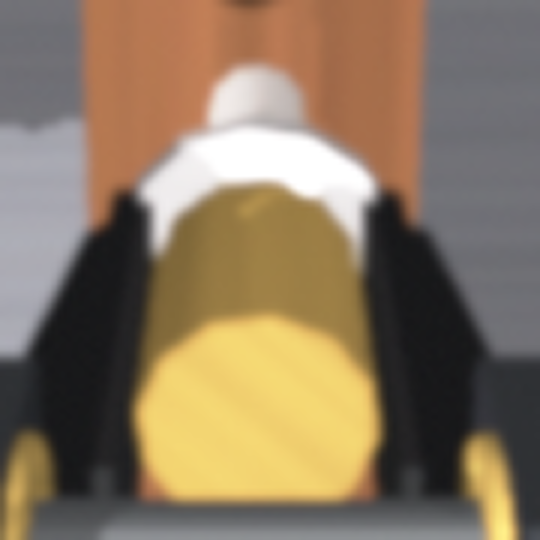

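>>> step_arm(
  steps=[
    [0,0.37,0.03,0],
    [0,0.8,0.07,0],
    [0,0.8,0.07,0],
    [0,0.8,0.07,0],
    [0,0.8,0.07,0],
    [0,0.8,0.07,0],
    [0,0.5,0.05,0],
    [0,0.3,0.03,0],
    [0.4,0,0,0],
    [0.4,0,0,0],
    [0.4,0,0,0],
    [0.1,0,0,0],
    [0,0,0,0],
    [0,0,0,0],
  ],
)

```text
t: 9.28
eef_pos: [580.0, -47.9, 147.9]
tcp_rot: [2.885, 1.57, -0.257]
ft_force: [-0.8, 0.3, -1.5]
opening: 0.247
```

Run:
```python
from h import *
s=state();im=read_camera('wrist');np.save('pics/w5.npy',np.r_[s['eef_pos'],s['tcp_rot']]);cv2.imwrite('pics/w5.png',im[:,:,::-1])
im=read_camera('scene');cv2.imwrite('pics/s5.png',im[:,:,::-1])
plan([579.5,-48.2,144])
w=cv2.imread('pics/w5.png')
cv2.imwrite('pics/c5.png',np.hstack([cv2.resize(w[150:250,200:300],None,fx=4,fy=4,interpolation=cv2.INTER_CUBIC),cv2.resize(im[150:250,190:290,::-1],None,fx=4,fy=4,interpolation=cv2.INTER_CUBIC)]))
W,_=loadw('w5')
for p in [(579.5,-48.2,72)]: print(proj(W,p))
```

```text
t 9.375 pos [579.94 -47.89 147.8 ] yang -1.5706 F [ 0.23 -0.38 -1.96] op 0.2472 tilt 0.0011 q6 1.375
R [[0.0011, 0.0002, -1.0], [-0.0003, -1.0, -0.0002], [-1.0, 0.0003, -0.0011]]
units total [0.076 0.006 0.009]
[252.10052117 198.01768715]
```

View pics/c5.png

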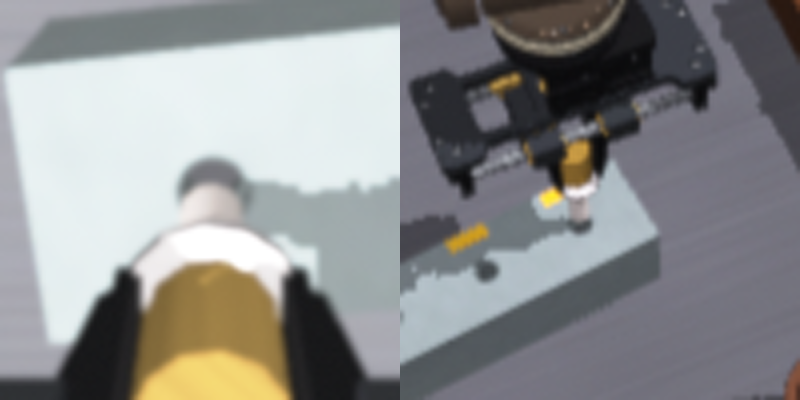

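The wrist crop shows the foot over the left socket, with the hole's centre about 1 px right (+tool y) of the shaft. I'll correct that and lower in small steps, watching the force.

>>> step_arm(
  steps=[
    [0.1,0.015,0,0],
    [0.1,0,0,0],
    [0,0,0,0],
  ],
)

```text
t: 9.75
eef_pos: [579.5, -48.6, 136.6]
tcp_rot: [-0.108, 1.57, 3.034]
ft_force: [0.0, -0.5, -1.9]
opening: 0.251
```

>>> step_arm(
  steps=[
    [0.03,0,0,0],
    [0.03,0,0,0],
    [0,0,0,0],
  ],
)

```text
t: 10.12
eef_pos: [579.7, -48.6, 134.0]
tcp_rot: [0.242, 1.571, -2.9]
ft_force: [0.2, -0.9, -1.7]
opening: 0.245
```

>>> step_arm(
  steps=[
    [0.03,0,0,0],
    [0.03,0,0,0],
    [0,0,0,0],
  ],
)

```text
t: 10.5
eef_pos: [579.7, -48.6, 131.0]
tcp_rot: [0.333, 1.571, -2.809]
ft_force: [0.6, 0.4, -2.1]
opening: 0.247
```

>>> step_arm(
  steps=[
    [0.05,0,0,0],
    [0.05,0,0,0],
    [0,0,0,0],
  ],
)

```text
t: 10.88
eef_pos: [579.6, -48.6, 125.8]
tcp_rot: [-0.014, 1.57, 3.127]
ft_force: [-0.6, -0.5, -2.2]
opening: 0.245
```

>>> step_arm(
  steps=[
    [0.05,0,0,0],
    [0.05,0,0,0],
    [0.05,0,0,0],
    [0,0,0,0],
  ],
)

```text
t: 11.38
eef_pos: [579.6, -48.6, 118.4]
tcp_rot: [0.036, 1.57, -3.105]
ft_force: [-0.2, 0.1, -2.0]
opening: 0.247
```

>>> step_arm(
  steps=[
    [0.04,0,0,0],
    [0.04,0,0,0],
    [0,0,0,0],
  ],
)

```text
t: 11.75
eef_pos: [579.6, -48.6, 114.4]
tcp_rot: [0.085, 1.571, -3.056]
ft_force: [-0.7, -0.7, -1.4]
opening: 0.251
```

>>> step_arm(
  steps=[
    [0.03,0,0,0],
    [0.03,0,0,0],
    [0,0,0,0],
  ],
)

```text
t: 12.12
eef_pos: [579.6, -48.6, 111.5]
tcp_rot: [0.395, 1.571, -2.746]
ft_force: [-0.0, -0.2, -1.5]
opening: 0.248
```

>>> step_arm(
  steps=[
    [0.03,0,0,0],
    [0.02,0,0,0],
    [0,0,0,0],
  ],
)

```text
t: 12.5
eef_pos: [579.9, -48.6, 109.4]
tcp_rot: [2.819, 1.57, -0.323]
ft_force: [-0.5, 0.5, 3.3]
opening: 0.248
```

>>> step_arm(
  steps=[
    [0.02,0,0,0],
    [0,0,0,0],
  ],
)

```text
t: 12.75
eef_pos: [579.9, -48.7, 108.5]
tcp_rot: [2.831, 1.57, -0.311]
ft_force: [-0.8, 0.8, 5.9]
opening: 0.249
```

Force rises about 3 N/mm from 24 mm depth, with no sideways load, so the left socket holds a stub. Retracting and moving to the middle.

>>> step_arm(
  steps=[
    [-0.1,0,0,0],
    [-0.2,0,0,0],
    [-0.2,0,0,0],
    [-0.24,0,0,0],
    [0,0,0,0],
    [0,0.3,-0.035,0],
    [0,0.45,-0.045,0],
    [0,0.45,-0.05,0],
    [0,0.29,-0.03,0],
    [0,0,0,0],
    [0,0,0,0],
  ],
)

```text
t: 14.12
eef_pos: [587.5, -123.0, 145.0]
tcp_rot: [-0.411, 1.57, 2.73]
ft_force: [-0.1, 0.3, -1.9]
opening: 0.245
```

Run:
```python
from h import *
s=state();im=read_camera('wrist');np.save('pics/w6.npy',np.r_[s['eef_pos'],s['tcp_rot']]);cv2.imwrite('pics/w6.png',im[:,:,::-1])
plan([587.8,-123.2,137])
w=cv2.imread('pics/w6.png')
cv2.imwrite('pics/c6.png',cv2.resize(w[160:240,210:290],None,fx=7,fy=7,interpolation=cv2.INTER_CUBIC))
```

```text
t 14.175 pos [ 587.57 -122.68  145.1 ] yang -1.5704 F [ 0.44  0.92 -1.58] op 0.2473 tilt 0.0002 q6 1.255
R [[-0.0002, 0.0004, -1.0], [0.0001, -1.0, -0.0004], [-1.0, -0.0001, 0.0002]]
units total [ 0.162  0.01  -0.005]
```

View pics/c6.png

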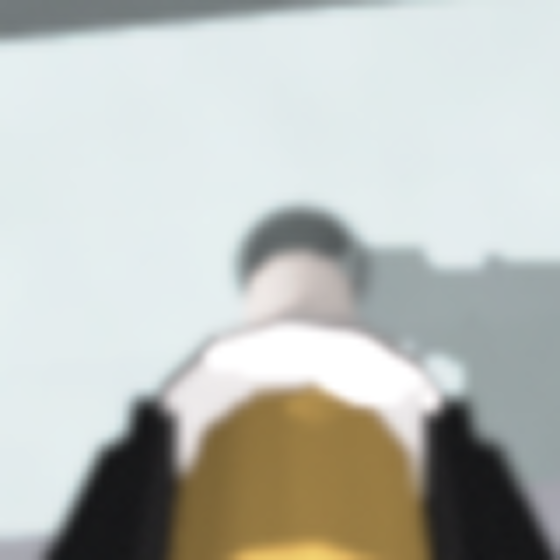

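The foot is centred over the middle socket: hole centre at crop x 302, shaft at 301. Lowering.

>>> step_arm(
  steps=[
    [0.1,0,0,0],
    [0.1,0,0,0],
    [0.03,0,0,0],
    [0.03,0,0,0],
    [0,0,0,0],
  ],
)

```text
t: 14.8
eef_pos: [587.7, -123.1, 132.0]
tcp_rot: [0.642, 1.571, -2.5]
ft_force: [0.8, 1.0, -1.8]
opening: 0.246
```

>>> step_arm(
  steps=[
    [0.03,0,0,0],
    [0.05,0,0,0],
    [0.05,0,0,0],
    [0,0,0,0],
  ],
)

```text
t: 15.3
eef_pos: [587.6, -123.1, 125.3]
tcp_rot: [-0.154, 1.57, 2.988]
ft_force: [-0.6, -0.8, -1.7]
opening: 0.247
```

>>> step_arm(
  steps=[
    [0.05,0,0,0],
    [0.05,0,0,0],
    [0.05,0,0,0],
    [0,0,0,0],
  ],
)

```text
t: 15.8
eef_pos: [587.6, -123.1, 117.9]
tcp_rot: [-0.197, 1.57, 2.944]
ft_force: [-0.6, 0.1, -2.7]
opening: 0.25
```

>>> step_arm(
  steps=[
    [0.03,0,0,0],
    [0.03,0,0,0],
    [0,0,0,0],
  ],
)

```text
t: 16.18
eef_pos: [587.6, -123.1, 115.0]
tcp_rot: [0.031, 1.571, -3.111]
ft_force: [0.1, 0.2, -1.1]
opening: 0.248
```

>>> step_arm(
  steps=[
    [0.03,0,0,0],
    [0.03,0,0,0],
    [0,0,0,0],
  ],
)

```text
t: 16.55
eef_pos: [587.6, -123.1, 112.0]
tcp_rot: [0.154, 1.571, -2.987]
ft_force: [-0.5, -0.2, -1.5]
opening: 0.244
```

>>> step_arm(
  steps=[
    [0.03,0,0,0],
    [0.02,0,0,0],
    [0,0,0,0],
  ],
)

```text
t: 16.92
eef_pos: [587.6, -123.1, 109.5]
tcp_rot: [0.552, 1.571, -2.59]
ft_force: [-0.1, 0.0, -1.6]
opening: 0.246
```

>>> step_arm(
  steps=[
    [0.03,0,0,0],
    [0.02,0,0,0],
    [0,0,0,0],
  ],
)

```text
t: 17.3
eef_pos: [587.6, -123.1, 107.0]
tcp_rot: [0.012, 1.571, -3.13]
ft_force: [0.2, 0.4, -1.2]
opening: 0.246
```

>>> step_arm(
  steps=[
    [0.03,0,0,0],
    [0.02,0,0,0],
    [0,0,0,0],
  ],
)

```text
t: 17.68
eef_pos: [587.6, -123.1, 104.5]
tcp_rot: [0.132, 1.571, -3.01]
ft_force: [-0.0, -0.3, -0.9]
opening: 0.243
```

>>> step_arm(
  steps=[
    [0.03,0,0,0],
    [0.02,0,0,0],
    [0,0,0,0],
  ],
)

```text
t: 18.05
eef_pos: [587.7, -123.1, 102.0]
tcp_rot: [0.494, 1.571, -2.648]
ft_force: [-0.2, -0.7, -1.2]
opening: 0.249
```

>>> step_arm(
  steps=[
    [0.03,0,0,0],
    [0.02,0,0,0],
    [0,0,0,0],
  ],
)

```text
t: 18.42
eef_pos: [587.7, -123.1, 99.5]
tcp_rot: [0.407, 1.571, -2.735]
ft_force: [0.2, -1.2, -1.8]
opening: 0.249
```

>>> step_arm(
  steps=[
    [0.03,0,0,0],
    [0.02,0,0,0],
    [0,0,0,0],
  ],
)

```text
t: 18.8
eef_pos: [587.6, -123.1, 97.0]
tcp_rot: [0.073, 1.571, -3.068]
ft_force: [-0.4, -0.4, -1.3]
opening: 0.245
```

>>> step_arm(
  steps=[
    [0.03,0,0,0],
    [0.02,0,0,0],
    [0,0,0,0],
  ],
)

```text
t: 19.18
eef_pos: [587.7, -123.1, 94.5]
tcp_rot: [0.212, 1.571, -2.93]
ft_force: [0.1, -1.0, -2.1]
opening: 0.248
```

>>> step_arm(
  steps=[
    [0.02,0,0,0],
    [0.02,0,0,0],
    [0,0,0,0],
  ],
)

```text
t: 19.55
eef_pos: [587.6, -123.1, 92.5]
tcp_rot: [0.255, 1.571, -2.887]
ft_force: [0.1, -0.3, -1.7]
opening: 0.247
```

Past 41 mm with no resistance, so the middle socket is clear. I'll keep going to the flange contact, expected at TCP z≈82.

>>> step_arm(
  steps=[
    [0.03,0,0,0],
    [0.03,0,0,0],
    [0,0,0,0],
  ],
)

```text
t: 19.92
eef_pos: [587.6, -123.1, 89.5]
tcp_rot: [0.007, 1.571, -3.134]
ft_force: [-0.1, 0.4, -1.5]
opening: 0.247
```

>>> step_arm(
  steps=[
    [0.03,0,0,0],
    [0.03,0,0,0],
    [0,0,0,0],
  ],
)

```text
t: 20.3
eef_pos: [587.6, -123.1, 86.5]
tcp_rot: [0.162, 1.571, -2.98]
ft_force: [1.1, 0.3, -1.5]
opening: 0.247
```

>>> step_arm(
  steps=[
    [0.02,0,0,0],
    [0.02,0,0,0],
    [0,0,0,0],
  ],
)

```text
t: 20.68
eef_pos: [587.7, -123.1, 84.5]
tcp_rot: [0.699, 1.571, -2.442]
ft_force: [-0.1, -0.5, -2.9]
opening: 0.245
```

>>> step_arm(
  steps=[
    [0.02,0,0,0],
    [0.015,0,0,0],
    [0,0,0,0],
  ],
)

```text
t: 21.05
eef_pos: [587.7, -123.2, 82.8]
tcp_rot: [0.812, 1.571, -2.329]
ft_force: [-0.2, -0.8, -2.8]
opening: 0.246
```

>>> step_arm(
  steps=[
    [0.01,0,0,0],
    [0,0,0,0],
  ],
)

```text
t: 21.3
eef_pos: [587.7, -123.2, 82.3]
tcp_rot: [1.517, 1.571, -1.624]
ft_force: [0.5, 0.1, -1.1]
opening: 0.248
```

>>> step_arm(
  steps=[
    [0.01,0,0,0],
    [0,0,0,0],
  ],
)

```text
t: 21.55
eef_pos: [587.7, -123.2, 82.1]
tcp_rot: [2.58, 1.57, -0.561]
ft_force: [-1.0, -0.1, 1.6]
opening: 0.247
```

>>> step_arm(
  steps=[
    [0.01,0,0,0],
    [0,0,0,0],
  ],
)

```text
t: 21.8
eef_pos: [587.8, -123.2, 82.1]
tcp_rot: [2.677, 1.57, -0.464]
ft_force: [-2.6, 0.8, 7.4]
opening: 0.246
```

>>> step_arm(
  steps=[
    [0.01,0,0,0],
    [0,0,0,0],
    [0,0,0,0],
    [0,0,0,0],
  ],
)

```text
t: 22.3
eef_pos: [587.8, -123.2, 82.0]
tcp_rot: [2.714, 1.57, -0.428]
ft_force: [-3.2, 1.0, 11.9]
opening: 0.244
```

Run:
```python
from h import *
im=read_camera('scene');cv2.imwrite('pics/s7.png',cv2.resize(im[150:260,150:300,::-1],None,fx=5,fy=5,interpolation=cv2.INTER_CUBIC))
plan([587.8,-123.2,140])
```

```text
t 22.35 pos [ 587.8  -123.15   82.04] yang -1.5707 F [-4.35  0.69 12.  ] op 0.253 tilt 0.001 q6 1.254
R [[0.0009, 0.0001, -1.0], [-0.0004, -1.0, -0.0001], [-1.0, 0.0004, -0.0009]]
units total [-1.159e+00  1.000e-03 -1.000e-03]
```

View pics/s7.png

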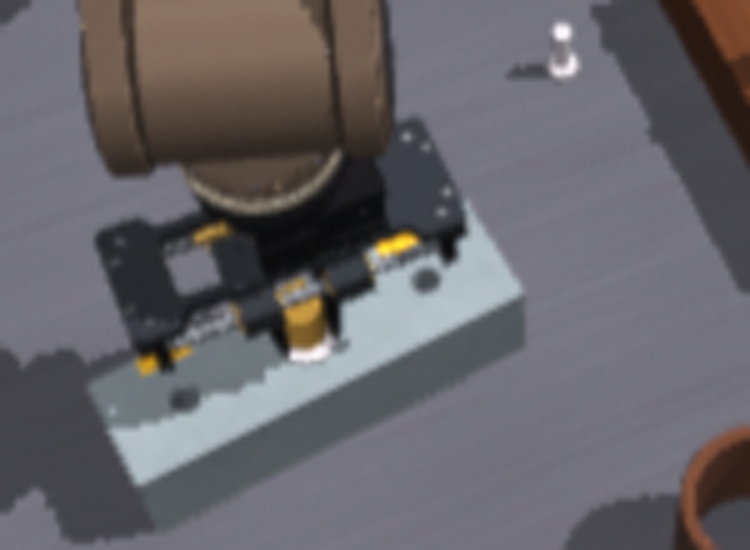

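The flange is down on the block at the middle socket, with 12 N up at the expected height. Letting go.

>>> step_arm(
  steps=[
    [0,0,0,0],
    [0,0,0,0],
    [0,0,0,0],
    [0,0,0,0],
    [0,0,0,0],
    [0,0,0,0],
    [0,0,0,0],
    [0,0,0,0],
  ],
  jaw=0,
)

```text
t: 23.35
eef_pos: [587.7, -123.2, 80.9]
tcp_rot: [1.75, 1.571, -1.391]
ft_force: [0.1, 0.2, -1.1]
opening: 0.985
```

>>> step_arm(
  steps=[
    [-0.2,0,0,0],
    [-0.5,0,0,0],
    [-0.5,0,0,0],
    [-0.5,0,0,0],
    [-0.5,0,0,0],
    [-0.4,0,0,0],
    [0,0,0,0],
    [0,0,0,0],
  ],
)

```text
t: 24.35
eef_pos: [587.4, -123.0, 210.3]
tcp_rot: [-0.219, 1.57, 2.923]
ft_force: [0.1, 0.2, -0.1]
opening: 1.003
```

Run:
```python
from h import *
s=state();im=read_camera('wrist');np.save('pics/w8.npy',np.r_[s['eef_pos'],s['tcp_rot']]);cv2.imwrite('pics/w8.png',im[:,:,::-1])
sc=read_camera('scene');cv2.imwrite('pics/s8.png',sc[:,:,::-1])
plan([587.8,-123.2,200])
W,w=loadw('w8');S=cam('scene')
print([proj(C,(587.8,-123.2,z)).round(1).tolist() for C in (W,S) for z in (78,114)])
```

```text
t 24.45 pos [ 587.34 -123.03  209.99] yang -1.5708 F [0.52 0.07 0.14] op 0.9996 tilt 0.0014 q6 1.254
R [[-0.0014, 0.0, -1.0], [0.0004, -1.0, -0.0], [-1.0, -0.0004, 0.0014]]
units total [ 0.2    0.003 -0.009]
[[252.1, 181.6], [252.1, 190.7], [211.6, 216.7], [210.2, 210.9]]
```

View pics/w8.png

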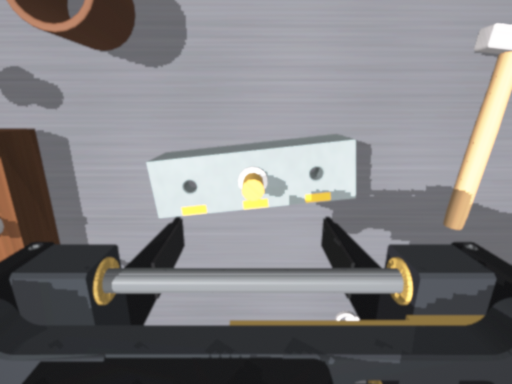

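View pics/s8.png

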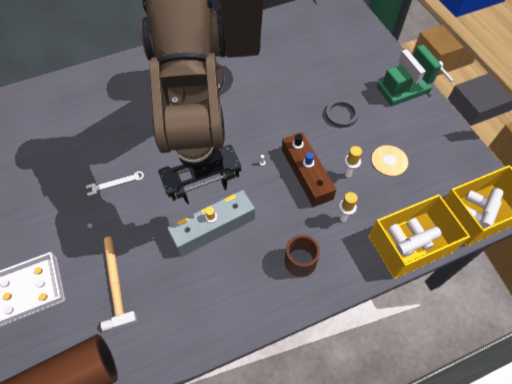

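The pin stands upright in the middle socket. In the wrist view the flange is near (253,180) and the head near (253,188), against predicted seated positions of (252,182) and (252,191). Bystanders look unmoved, so I'm handing in.

```bash
python3 -c "
from cell import *
print(job_done())"
```

```text
the job is handed in; nothing more can be done
None
```

I fitted the new pin into the middle socket, pressed it down until its flange sat on the block, let go, and handed the job in at about 24.5 s of the 64 s. The hand-in gives no verdict.

- **Finding the socket:** The left socket gave a spring-like push of about 3 N/mm from roughly 24 mm deep, about 8 N at most, so it holds a stub. The middle one stayed free all the way down. I did not need to try the right one.
- **Seating:** The flange met the block at tool height 82 mm, as expected. I held it there with about 12 N upward on the tool for over 0.3 s before opening the fingers. A sideways force of about 3–4 N also showed while pressing.
- **Last checks:** The final views show the pin upright in the middle socket, within about 3 pixels of where a seated pin should appear, and nothing else visibly moved. The gripper was open, raised clear of the pin and reading no force.
- **Disagreement:** The three cameras differed by about 2–4 mm on the sockets' absolute positions. I used positions relative to the pin and close-up wrist views instead, and the pin went in without touching the sides.

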